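# Press the food box's lid home along its rim

## Task

The lid of the steel food box has only been laid on and sits crooked. Starting along the edge nearest you and going on round by the right, far and left edges, run your closed fingertips along its raised rim, keeping contact, and press it down all the way until the skirt is home on the box's bead at every corner. Press on the rim only, never on the thin sunken middle, with moderate pressure; do not shove, tip or lift the box, and leave the other things where they stand.

Things in the scene. Friction and masses are not known exactly. Their poses are not given: they have to be found in the camera images.
- food_box: full stainless-steel food box, 1.2 to 2 kg, loose on the worktop, 133 mm (its x) by 187 mm (its y) at the bead and narrower below; origin at the centre of its underside, z up. A horizontal bead runs round the wall with its top 56 mm above the origin: the bottom edge of the lid's skirt comes to rest on it.
- lid: stiff white press-on lid, 136 x 190 mm, corner radius 14 mm, with a raised flat-topped rim 20 mm wide and a skirt 14 mm deep all round. It sits crooked, its skirt 2 to 10 mm above the bead; a tight friction fit that stays where it is pushed and cannot come off. Pressing it down at one place takes 4 to 10 N, then it stops firmly on the bead. Origin: that of the box when home.
- lid_panel: thin sunken middle of the lid inside the rim, 96 x 150 mm, its surface 6 mm below the rim's top (with ridges up to 1.5 mm); moves with the lid and must not be pressed. Origin as lid.
- rim_near_left (a point): point on top of the lid's rim at its near left corner (seen from the robot), on the rim's centre line, 10 mm in from both outer edges: box frame x -58 mm, y +85 mm; 70 mm above the box's origin when that corner is home, higher before
- rim_near_right (a point): point on top of the lid's rim at its near right corner (seen from the robot), on the rim's centre line, 10 mm in from both outer edges: box frame x -58 mm, y -85 mm; 70 mm above the box's origin when that corner is home, higher before
- rim_far_right (a point): point on top of the lid's rim at its far right corner (seen from the robot), on the rim's centre line, 10 mm in from both outer edges: box frame x +58 mm, y -85 mm; 70 mm above the box's origin when that corner is home, higher before
- rim_far_left (a point): point on top of the lid's rim at its far left corner (seen from the robot), on the rim's centre line, 10 mm in from both outer edges: box frame x +58 mm, y +85 mm; 70 mm above the box's origin when that corner is home, higher before
- rim_near (a point): point on top of the lid's rim, on its centre line, at the middle of the long edge nearest the robot: box frame x -58 mm, y 0; 70 mm above the box's origin when home
- rim_right (a point): point on top of the lid's rim, on its centre line, at the middle of the short edge on the right: box frame x 0, y -85 mm; 70 mm above the box's origin when home
- rim_far (a point): point on top of the lid's rim, on its centre line, at the middle of the long edge farthest from the robot: box frame x +58 mm, y 0; 70 mm above the box's origin when home
- rim_left (a point): point on top of the lid's rim, on its centre line, at the middle of the short edge on the left: box frame x 0, y +85 mm; 70 mm above the box's origin when home
- mug: white stoneware mug, 82 mm wide, 94 mm tall, with a handle; origin at its underside; a bystander
- jam_jar: jam jar with a green lid, 62 mm wide, 86 mm tall; origin at its underside; a bystander
- salt_shaker: salt shaker, 44 mm wide, 90 mm tall; origin at its underside; a bystander
- spice_jar: spice jar with a dark cap, 44 mm wide, 96 mm tall; origin at its underside; a bystander

How it is judged:
By the outcome, as a careful person would: the job done as asked, in the order asked, and still so for the second after the job is handed in, with the robot touching nothing.
It also fails if it takes over 64 s, if anything falls off the work surface, if the arm or the gripper's body presses on something with over 40 N, if the wrist force passes 120 N, or if a joint passes its speed limit or range.

## Robot

A 6-joint arm with a two-finger parallel gripper is mounted at the origin on a cart in front of the work surface, level with it; the furniture and walls round the work are solid. World frame = base frame: x ahead of the robot, y to its left, z up, the work surface at z = 0. Lengths are in m, angles in rad, forces in N, time in s.
With the tool pointing down it reaches from about 0.3 to 0.775 m from the base axis. Payload 14.6 kg.
Tool frame: the origin (TCP) lies between the finger pads, 19 mm behind the fingertips; this is the grasp point; z points along the fingers, y is the line along which they close (so a half turn about z gives the same grasp; the last joint's range is limited). The gripper opens to 94 mm and grips with 3 to 60 N. Pads are 16 mm wide; open, the fingers measure 119 mm over their backs; the gripper's body (75 mm by 177 mm) begins 78 mm behind the grasp point.
Start: joints at [-1.285, 0.3, 1.521, -0, 1.321, -0.067], TCP at [0.19, -0.516, 0.224] pointing down, gripper open.
Joint ranges: [-3.03, 3.03], [-0.79, 2.21], [0.23, 2.52], [-1.04, 4.18], [0, 3.07], [-2.55, 2.55]. Speed limits (rad/s): [2.22, 2.22, 2.57, 3.14, 3.14, 3.14].

## Interface

Orientations are given as [roll, pitch, yaw] about the fixed x, y, z axes, in that order (R = Rz(yaw) Ry(pitch) Rx(roll)).
In Python, from station import ctrl, cams gives the robot as it stands. The module is installed in compiled form; this text tells all that it offers.
- The arm moves only by the tool arm_command, never from a script. Its argument "plan" is a list that holds one entry, the list of rows, each a list of 7 numbers: the shift along the tool's x, y, z in normalised numbers (1 is 0.8 m), then the turn, a rotation vector about the tool's x, y, z in a scale on which 1.0 is pi rad, then the closure, from -1 (fully open) to 1 (shut). A call has 1 to 12 rows; each row is the pose to reach, as a shift and turn from the pose commanded when the call began, along the tool's axes at that moment; what a row does not reach only later rows make up. A row lasts 1/10 s, in which the tool goes at most 50 mm and 8.59 degrees, less where a joint would pass 70% of its speed; a pose out of reach is approached as far as the arm can. Shift and turn numbers lie between -1 and 1, and a call with a number outside is refused. A call with a gripper value outside its range is refused whole. The fingers move at their own pace and stop on an object; "squeeze" is the grip in N (left out, the last holds). Time passes only in rows, so rows that repeat a pose let the fingers close. It gives the time, the measured TCP pose, the force, the opening and the grip force at its end, in the units of the state.
- ctrl.get_obs(): the state, without advancing time (a new reading comes with each control period).
- cams.camera(name): name is "scene" or "top"; returns (picture, depth): 384x512x3 uint8, blue, green, red; 384x512 float32, m along the optical axis (not along the pixel's ray), 0 where there is no reading.
- cams.camera_info(name): a dict with "fx", "fy", "cx", "cy" (pixels), "world_to_cam" (4x4, takes a point from world to camera coordinates). Camera axes: x right, y down, z forward; pixel columns grow to the right and rows downward; lengths in m; the calibration is good to about 2 mm. A picture is of the moment at which its call begins. camera_info takes no time and is no camera call.
- ctrl.hand_in(): hands the job in; it is judged then, once.
The state is a dict: "time_s": time; "qpos": joint angles; "joint_vel": joint speeds; "tau": joint torques, N m; "ee_pos": TCP position; "eef_rot": TCP orientation; "force": force on the tool from outside, world axes, zero at the start; "moment": the same for the moment, N m; "grip_width": finger opening in m; "grip_force": force on a finger pad.
Only numpy, scipy, OpenCV 4.12 (cv2) and the standard library are available. Lean on these libraries where they do the work, as an engineer would, in place of code of your own. Each camera call takes 0.05 s, during which the arm holds its last target. There are 200 camera calls.

## Working session

There is one attempt and no reset: what is moved stays moved. The work goes in short steps, Python scripts to look and compute and a tool call to move; the robot and the scene stay as the last step left them, time stands still between calls to the robot, and variables do not carry over. Pictures are saved under pics/ and viewed, at most 10 in all, crops included, and the job is handed in when it is done.

Besides the shell and the picture viewer there is one more tool, called after "Request:" as name([rows], argument=value, ...), one row to a line, values as JSON. arm_command: Moves the arm, as the interface text tells. Its arguments: {"type":"object","properties":{"plan":{"type":"array"},"squeeze":{"type":"number"}},"required":["plan"]}

```bash
mkdir -p pics
python3 - <<'E'
from station import ctrl,cams
import cv2,numpy as np
o=ctrl.get_obs();print({k:np.round(v,3) for k,v in o.items()})
for n in("scene","top"):
    p,d=cams.camera(n);cv2.imwrite(f"pics/{n}0.png",p);np.savez(f"{n}0.npz",p=p,d=d)
    i=cams.camera_info(n);print(n,i["fx"],i["fy"],i["cx"],i["cy"],np.round(i["world_to_cam"],4).tolist())
a=cv2.imread("pics/scene0.png");b=cv2.imread("pics/top0.png")
E
```

```text
{'time_s': np.float64(0.0), 'qpos': array([-1.285,  0.3  ,  1.522, -0.   ,  1.321, -0.067]), 'joint_vel': array([ 0.   ,  0.001, -0.001, -0.003, -0.002, -0.001]), 'tau': array([ 3.0000e-03, -5.3180e+01, -3.5274e+01,  7.1000e-02,  2.4000e-02,
       -0.0000e+00]), 'ee_pos': array([ 0.19 , -0.516,  0.224]), 'eef_rot': array([-3.14 , -0.   ,  0.353]), 'force': array([ 0.003,  0.582, -0.704]), 'moment': array([ 0.007, -0.033, -0.016]), 'grip_force': np.float64(0.0), 'grip_width': np.float64(0.094)}
scene 444.9064520844538 444.9064520844538 256.7292462495178 196.3078713751655 [[0.5601, -0.8283, 0.0092, -0.3915], [-0.3522, -0.2482, -0.9024, 0.2085], [0.7498, 0.5022, -0.4308, 1.3123], [0.0, 0.0, 0.0, 1.0]]
top 453.62093910402825 453.62093910402825 250.7187920289449 189.3184413710857 [[0.0101, -0.9999, -0.0121, -0.1212], [-0.9985, -0.0094, -0.0544, 0.4901], [0.0543, 0.0127, -0.9984, 1.3368], [0.0, 0.0, 0.0, 1.0]]
```

View pics/scene0.png

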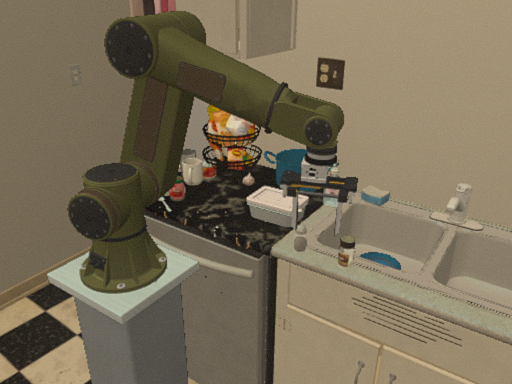

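View pics/top0.png

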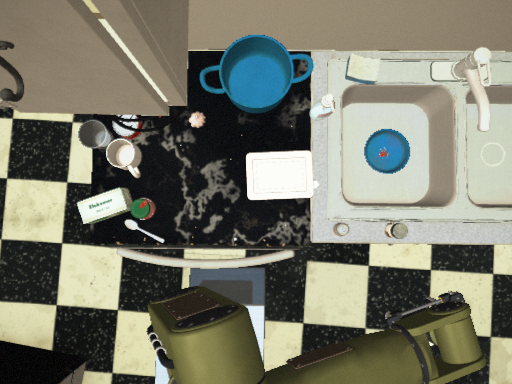

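The top view shows the white lid at columns 246-313, rows 151-200, with a small white thing at (316,184). The mug is at (122,153) and the salt and spice jars at (342,229) and (397,229), all clear of the box. Next I measure the lid.

```bash
cat > h.py <<'E'
import cv2,numpy as np
from station import ctrl,cams
def pts(n,d):
    i=cams.camera_info(n);v,u=np.mgrid[:384,:512]
    c=np.stack([(u-i["cx"])/i["fx"]*d,(v-i["cy"])/i["fy"]*d,d],-1)
    W=np.linalg.inv(i["world_to_cam"]);return c@W[:3,:3].T+W[:3,3]
def lid(p,P,n):
    hsv=cv2.cvtColor(p,cv2.COLOR_BGR2HSV)
    m=((hsv[...,1]<60)&(hsv[...,2]>130)&(P[...,2]>.045)&(P[...,2]<.11)&(P[...,0]>.3)&(P[...,0]<.62)&(abs(P[...,1]+.2)<.14)).astype(np.uint8)
    m=cv2.morphologyEx(m,cv2.MORPH_OPEN,np.ones((5,5)))
    k,l,s,_=cv2.connectedComponentsWithStats(m);return l==1+np.argmax(s[1:,4])
E
python3 - <<'E'
from h import *
for n in("scene","top"):
    z=np.load(n+"0.npz");P=pts(n,z["d"]);m=lid(z["p"],P,n);Q=P[m]
    print(n,m.sum(),np.percentile(Q,[1,50,99],axis=0).round(4).tolist())
    r=cv2.minAreaRect((Q[:,:2]*1000).astype(np.float32));print(r)
    (cx,cy),(w,h),a=r
    a=np.radians(a)
    if w>h:w,h=h,w;a+=np.pi/2
    a=(a+np.pi/2)%np.pi-np.pi/2
    L=(Q[:,:2]-np.array([cx,cy])/1000)@np.array([[np.cos(a),-np.sin(a)],[np.sin(a),np.cos(a)]])*1000
    print("yaw",a)
    rim=((abs(L[:,0])>51)&(abs(L[:,0])<64)&(abs(L[:,1])<91))|((abs(L[:,1])>78)&(abs(L[:,1])<91)&(abs(L[:,0])<64))
    A=np.c_[L,np.ones(len(L))];zz=Q[:,2]*1000
    c=np.linalg.lstsq(A[rim],zz[rim],rcond=None)[0];
    g=abs(zz-A@c)<4; rim&=g;c=np.linalg.lstsq(A[rim],zz[rim],rcond=None)[0]
    print("plane",c,(zz-A@c)[rim].std());pan=(abs(L[:,0])<40)&(abs(L[:,1])<65);print("panel off",np.median((zz-A@c)[pan]))
    for x,y in((-58,85),(-58,-85),(58,-85),(58,85)):print((x,y),np.dot([x,y,1],c).round(1))
p=cv2.imread("pics/top0.png")[130:250,225:425];q=cv2.imread("pics/scene0.png")[150:270,230:370]
cv2.imwrite("pics/c.png",np.vstack([cv2.resize(p,(500,300)),cv2.resize(q,(500,300*500//350))[:300]]))
E
```

```text
scene 755 [[0.458, -0.2871, 0.0559], [0.5079, -0.1809, 0.0704], [0.5896, -0.1112, 0.078]]
((530.3399658203125, -196.27029418945312), (147.4554901123047, 181.38156127929688), 5.082062244415283)
yaw 0.08869871895633952
plane [-3.14235986e-04 -3.76288417e-03  7.39066033e+01] 1.9729786113794685
panel off -4.374623276179321
(-58, 85) 73.6
(-58, -85) 74.2
(58, -85) 74.2
(58, 85) 73.6
top 3140 [[0.4634, -0.2939, 0.064], [0.5296, -0.1998, 0.0723], [0.5958, -0.1058, 0.0806]]
((530.2673950195312, -203.08291625976562), (135.7025604248047, 199.7999725341797), 2.8549280166625977)
yaw 0.04982789379819397
plane [-7.11916134e-03  1.90284203e-03  7.55640418e+01] 1.9806435560682456
panel off -5.54851249593591
(-58, 85) 76.1
(-58, -85) 75.8
(58, -85) 75.0
(58, 85) 75.3
```

View pics/c.png

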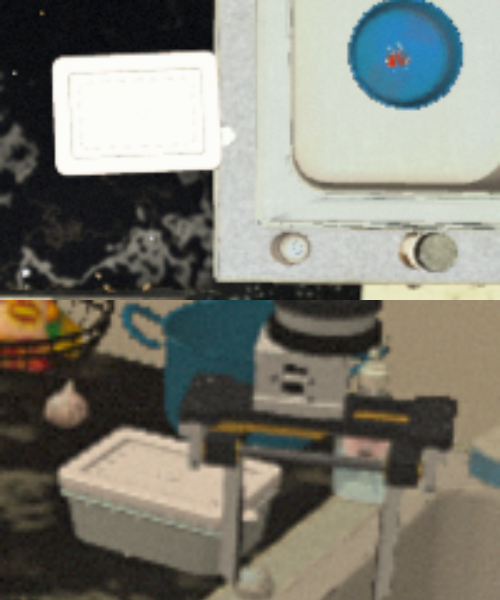

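The crops show the crooked white lid on the steel box, with a small tab on its right side at about (228,135). Nothing tall stands close to it. I'll refine the outline by casting its contour onto the rim plane in both views, leaving the tab out.

```bash
cat >> h.py <<'E'
def cast(n,uv,z):
    i=cams.camera_info(n);W=np.linalg.inv(i["world_to_cam"])
    r=np.c_[(uv[:,0]-i["cx"])/i["fx"],(uv[:,1]-i["cy"])/i["fy"],np.ones(len(uv))]@W[:3,:3].T
    return W[:3,3]+r*((z-W[2,3])/r[:,2])[:,None]
E
python3 - <<'E'
from h import *
n="top";z=np.load("top0.npz");P=pts(n,z["d"]);m=lid(z["p"],P,n).astype(np.uint8)
m=cv2.morphologyEx(m,cv2.MORPH_CLOSE,np.ones((9,9)));m=cv2.morphologyEx(m,cv2.MORPH_OPEN,np.ones((17,17)))
k=cv2.findContours(m,0,2)[0];k=max(k,key=cv2.contourArea)[:,0].astype(float)
X=cast(n,k,.0755)[:,:2]*1000
r=cv2.minAreaRect(X.astype(np.float32));print("rect(pixel centres, add ~3mm)",r)
(cx,cy),(w,h),a=r;a=np.radians(a)
if w>h:a+=np.pi/2
a=(a+np.pi/2)%np.pi-np.pi/2
# line fits on each side (middle parts)
L=(X-[cx,cy])@np.array([[np.cos(a),-np.sin(a)],[np.sin(a),np.cos(a)]])
for nm,s,i,j in(("near",L[:,0]<-55,0,1),("far",L[:,0]>55,0,1),("right",L[:,1]<-85,1,0),("left",L[:,1]>85,1,0)):
    q=L[s&(abs(L[:,j])<(70 if j else 45))];f=np.polyfit(q[:,j],q[:,i],1);print(nm,f.round(4),len(q))
print("yaw",a)
Q=P.copy();
for x,y in((-58,85),(-58,-85),(58,-85),(58,85),(-58,0),(0,-85),(58,0),(0,85)):
    c=np.array([cx,cy])+[x*np.cos(a)-y*np.sin(a),x*np.sin(a)+y*np.cos(a)]
    s=np.linalg.norm(P[...,:2]*1000-c,axis=-1)<10;print((x,y),c.round(1),"z",np.median(P[s][:,2]*1000).round(1),s.sum())
E
```

```text
rect(pixel centres, add ~3mm) ((529.6581420898438, -197.5668487548828), (135.191162109375, 188.5198516845703), 2.84641695022583)
near [-1.60000e-03 -6.62593e+01] 4
far [-2.40000e-03  6.62472e+01] 4
right [   0.9102 -116.4293] 2
left [ 0.9207 93.6518] 2
yaw 0.04967934766601623
(-58, 85) [ 467.5 -115.6] z 75.8 41
(-58, -85) [ 476.  -285.3] z 74.8 38
(58, -85) [ 591.8 -279.6] z 75.7 36
(58, 85) [ 583.4 -109.8] z 74.7 34
(-58, 0) [ 471.7 -200.4] z 75.7 44
(0, -85) [ 533.9 -282.5] z 75.8 39
(58, 0) [ 587.6 -194.7] z 74.6 37
(0, 85) [ 525.4 -112.7] z 75.5 40
```

Lid centre is about (530, -197.5) mm, yaw about 0.048, rim about 75 mm high. That fits the stated sizes (136 x 190 mm, 70 mm plus 2 to 10 mm) and is within reach. I move over the near-left corner and close the fingers.

Careful with the scale: shifts go in shares of 0.8 m and turns go in shares of pi rad. That gives: 399 mm / 800 = 0.4988, 300 mm / 800 = 0.375, 0.305 rad / 3.1416 = 0.0971.

Request:
arm_command([
  [[0.125, -0.0875, 0, 0, 0, 0.0318, 1], [0.25, -0.175, 0, 0, 0, 0.0637, 1], [0.375, -0.2625, 0, 0, 0, 0.0971, 1], [0.4988, -0.35, 0, 0, 0, 0.0971, 1], [0.4988, -0.35, 0, 0, 0, 0.0971, 1], [0.4988, -0.35, 0, 0, 0, 0.0971, 1], [0.4988, -0.35, 0, 0, 0, 0.0971, 1], [0.4988, -0.35, 0, 0, 0, 0.0971, 1], [0.4988, -0.35, 0, 0, 0, 0.0971, 1], [0.4988, -0.35, 0, 0, 0, 0.0971, 1], [0.4988, -0.35, 0, 0, 0, 0.0971, 1], [0.4988, -0.35, 0, 0, 0, 0.0971, 1]],
], squeeze=20)

```text
time_s: 1.3
ee_pos: [0.4677, -0.1151, 0.2239]
eef_rot: [-3.141, 0.001, 0.05]
force: [-1.1, -0.8, 0.1]
grip_width: 0.0017
grip_force: 0.0
```

To row units: 119 mm / 800 = 0.1488, 110 mm / 800 = 0.1375.

Request:
arm_command([
  [[0, 0, 0.05, 0, 0, 0, 1], [0, 0, 0.1, 0, 0, 0, 1], [0, 0, 0.1375, 0, 0, 0, 1], [0, 0, 0.1488, 0, 0, 0, 1], [0, 0, 0.1488, 0, 0, 0, 1], [0, 0, 0.1488, 0, 0, 0, 1]],
])

```text
time_s: 1.9
ee_pos: [0.4682, -0.1162, 0.1067]
eef_rot: [3.141, -0.002, 0.047]
force: [-0.1, 0.7, 0.2]
grip_width: 0.0005
grip_force: 0.0
```

Run:
```python
from h import *
o=ctrl.get_obs();print(o["ee_pos"],o["force"],o["grip_width"])
p,d=cams.camera("scene");cv2.imwrite("pics/s1.png",cv2.resize(p[150:270,200:360],(800,600)))
```

```text
[ 0.46823261 -0.1161885   0.10668771] [-0.08952704  0.65681076  0.22466672] 0.0005334426701579949
```

View pics/s1.png

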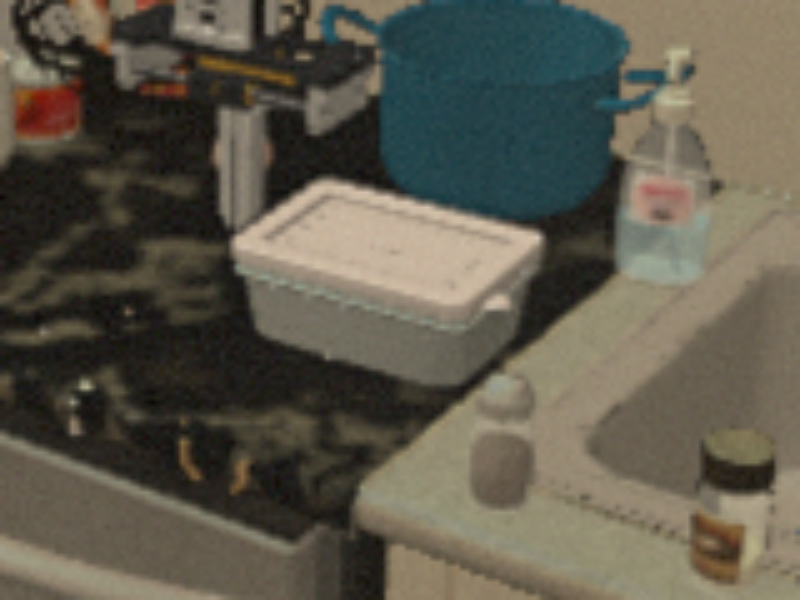

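The view shows the closed fingertips just above the lid's near-left corner, at about (240,230), and a clear path along the near edge. Now I feel for contact.

To row units: 12 mm / 800 = 0.015, 11 mm / 800 = 0.0138.

Request:
arm_command([
  [[0, 0, 0.0075, 0, 0, 0, 1], [0, 0, 0.01, 0, 0, 0, 1], [0, 0, 0.0113, 0, 0, 0, 1], [0, 0, 0.0125, 0, 0, 0, 1], [0, 0, 0.0138, 0, 0, 0, 1], [0, 0, 0.015, 0, 0, 0, 1], [0, 0, 0.015, 0, 0, 0, 1]],
])

```text
time_s: 2.65
ee_pos: [0.4677, -0.1155, 0.0932]
eef_rot: [-3.142, -0.0, 0.048]
force: [0.8, 0.5, 0.1]
grip_width: 0.0005
grip_force: 0.1
```

To row units: 2 mm / 800 = 0.0025, 1 mm / 800 = 0.0013.

Request:
arm_command([
  [[0, 0, 0.0013, 0, 0, 0, 1], [0, 0, 0.0025, 0, 0, 0, 1], [0, 0, 0.0025, 0, 0, 0, 1]],
])

```text
time_s: 2.95
ee_pos: [0.4677, -0.1155, 0.0911]
eef_rot: [-3.142, -0.0, 0.048]
force: [0.5, 0.3, 0.4]
grip_width: 0.0001
grip_force: 0.1
```

To row units: 2 mm / 800 = 0.0025, 1 mm / 800 = 0.0013.

Request:
arm_command([
  [[0, 0, 0.0013, 0, 0, 0, 1], [0, 0, 0.0025, 0, 0, 0, 1], [0, 0, 0.0025, 0, 0, 0, 1]],
])

```text
time_s: 3.25
ee_pos: [0.4677, -0.1155, 0.0892]
eef_rot: [-3.142, 0.0, 0.048]
force: [-0.2, 0.8, 0.4]
grip_width: 0.0006
grip_force: 0.7
```

Run:
```python
from h import *
p,d=cams.camera("scene");q,e=cams.camera("top")
cv2.imwrite("pics/s2.png",np.vstack([cv2.resize(p[165:235,220:320],(420,294)),cv2.resize(q[130:210,220:334],(420,294))]))
P=pts("scene",d)
for a in((-.35,-.05),):
    s=(abs(P[...,0]-.53)<.1)&(abs(P[...,1]+.2)<.2)&(P[...,2]<.03);print(np.percentile(P[s][:,2],[5,50,95]))
P=pts("top",e);s=(abs(P[...,0]-.53)<.1)&(abs(P[...,1]+.0)<.07)&(P[...,2]<.03);print(np.percentile(P[s][:,2],[5,50,95]))
```

```text
[-0.06605642  0.00012522  0.02054611]
[-0.00432151  0.00037158  0.00476268]
```

View pics/s2.png

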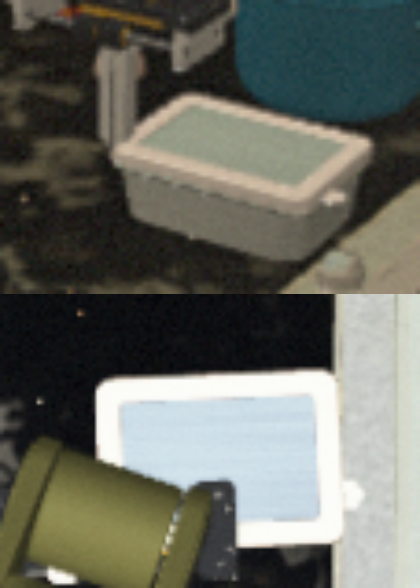

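The scene crop shows the fingertips at about (118,148), at the lid's left corner, possibly just beside it. The panel's colour has changed, so I check the geometry by depth and projection.

Run:
```python
from h import *
p,d=cams.camera("scene");o=ctrl.get_obs();i=cams.camera_info("scene")
t=o["ee_pos"]-[0,0,.019]
def pr(X):
    c=i["world_to_cam"]@np.r_[X,1];return (c[0]/c[2]*i["fx"]+i["cx"],c[1]/c[2]*i["fy"]+i["cy"])
print("tip",t,pr(t),o["force"])
a=.048;R=np.array([[np.cos(a),-np.sin(a)],[np.sin(a),np.cos(a)]])
for x,y in((-68,95),(-68,-95),(68,-95),(68,95)):
    w=np.r_[(R@[x,y]+[530,-197.5])/1000,.0755];print((x,y),np.round(pr(w),1))
P=pts("scene",d)*1000
for v in range(190,208,2):print(v,[tuple(P[v,u].round().astype(int)) for u in range(242,262,3)])
for n in("scene","top"):
    if n=="top":q,e=cams.camera("top");P=pts("top",e)*1000
    for x,y in((-58,85),(-58,-85),(58,-85),(58,85),(-58,0),(0,-85),(58,0),(0,85),(0,0)):
        c=R@[x,y]+[530,-197.5];s=(np.linalg.norm(P[...,:2]-c,axis=-1)<9)&(P[...,2]>55)&(P[...,2]<95);print(n,(x,y),np.median(P[s][:,2]).round(1),s.sum())
cv2.imwrite("pics/s3.png",np.hstack([p[160:240,230:330]]))
```

```text
tip [ 0.46768663 -0.11550093  0.07021495] (np.float64(247.3597090773556), np.float64(198.86350673127495)) [-0.73711296  0.21331002  0.41849204]
(-68, 95) [243.5 197.9]
(-68, -95) [291.4 211.1]
(68, -95) [309.  196.3]
(68, 95) [263.1 184.6]
190 [(np.int64(646), np.int64(37), np.int64(-3)), (np.int64(457), np.int64(-113), np.int64(108)), (np.int64(460), np.int64(-124), np.int64(110)), (np.int64(471), np.int64(-128), np.int64(107)), (np.int64(668), np.int64(-8), np.int64(1)), (np.int64(679), np.int64(-15), np.int64(-1)), (np.int64(554), np.int64(-112), np.int64(71))]
192 [(np.int64(631), np.int64(26), np.int64(-3)), (np.int64(458), np.int64(-112), np.int64(100)), (np.int64(463), np.int64(-122), np.int64(100)), (np.int64(470), np.int64(-129), np.int64(100)), (np.int64(658), np.int64(-14), np.int64(-3)), (np.int64(537), np.int64(-110), np.int64(69)), (np.int64(541), np.int64(-120), np.int64(70))]
194 [(np.int64(615), np.int64(14), np.int64(-3)), (np.int64(458), np.int64(-112), np.int64(92)), (np.int64(458), np.int64(-125), np.int64(96)), (np.int64(472), np.int64(-128), np.int64(91)), (np.
[... 1880 characters left out ...]
nt64(-1)), (np.int64(537), np.int64(-70), np.int64(0)), (np.int64(470), np.int64(-130), np.int64(45)), (np.int64(462), np.int64(-148), np.int64(54)), (np.int64(460), np.int64(-162), np.int64(59)), (np.int64(464), np.int64(-172), np.int64(60))]
scene (-58, 85) 71.9 16
scene (-58, -85) 65.0 21
scene (58, -85) 68.2 10
scene (58, 85) 69.0 4
scene (-58, 0) 69.7 15
scene (0, -85) 69.4 11
scene (58, 0) 69.5 7
scene (0, 85) 69.4 9
scene (0, 0) 67.4 8
top (-58, 85) nan 0
top (-58, -85) 69.1 30
top (58, -85) 69.7 27
top (58, 85) 68.7 27
top (-58, 0) nan 0
top (0, -85) 70.3 32
top (58, 0) 69.9 30
top (0, 85) 69.1 12
top (0, 0) 68.4 31
  return _methods._mean(a, axis=axis, dtype=dtype,
  ret = ret.dtype.type(ret / rcount)
```

The numbers look odd. Rim heights now read about 69-70 mm all round, yet I've felt no force, and the panel sits only about 1 mm below the rim. I'll compare before and after closely.

Run:
```python
from h import *
p,d=cams.camera("scene");q,e=cams.camera("top")
z=np.load("scene0.npz");t=np.load("top0.npz")
f=lambda a,r:cv2.resize(a[r[0]:r[1],r[2]:r[3]],(400,300),interpolation=cv2.INTER_CUBIC)
A=(165,240,230,330);B=(135,210,230,330)
cv2.imwrite("pics/s4.png",np.vstack([np.hstack([f(z["p"],A),f(p,A)]),np.hstack([f(t["p"],B),f(q,B)])]))
P0=pts("top",t["d"])*1000;P=pts("top",e)*1000
for y in range(-304,-195,6):
    r=[]
    for PP in(P0,P):
        s=(abs(PP[...,0]-560)<25)&(abs(PP[...,1]-y)<3);r.append(np.median(PP[s][:,2]).round(1))
    print(y,r,end="; ")
# far-side columns x profile
print()
for x in range(540,616,6):
    r=[]
    for PP in(P0,P):
        s=(abs(PP[...,1]+200)<40)&(abs(PP[...,0]-x)<3);r.append(np.median(PP[s][:,2]).round(1))
    print(x,r,end="; ")
```

```text
-304 [np.float64(0.3), np.float64(-0.8)]; -298 [np.float64(1.1), np.float64(0.3)]; -292 [np.float64(72.1), np.float64(68.6)]; -286 [np.float64(74.5), np.float64(70.6)]; -280 [np.float64(75.3), np.float64(70.4)]; -274 [np.float64(75.3), np.float64(70.4)]; -268 [np.float64(69.6), np.float64(69.4)]; -262 [np.float64(70.7), np.float64(68.0)]; -256 [np.float64(70.4), np.float64(68.9)]; -250 [np.float64(69.4), np.float64(67.3)]; -244 [np.float64(70.7), np.float64(68.1)]; -238 [np.float64(70.3), np.float64(67.7)]; -232 [np.float64(69.7), np.float64(67.1)]; -226 [np.float64(69.0), np.float64(68.4)]; -220 [np.float64(70.4), np.float64(68.3)]; -214 [np.float64(70.7), np.float64(68.5)]; -208 [np.float64(70.2), np.float64(69.1)]; -202 [np.float64(69.6), np.float64(67.4)]; -196 [np.float64(71.2), np.float64(68.4)]; 
540 [np.float64(70.3), np.float64(67.8)]; 546 [np.float64(70.1), np.float64(68.8)]; 552 [np.float64(70.2), np.float64(68.0)]; 558 [np.float64(70.5), np.float64(68.4)]; 564 [np.float64(69.1), np.float64(68.3)]; 570 [np.float64(69.6), np.float64(68.5)]; 576 [np.float64(70.0), np.float64(68.0)]; 582 [np.float64(74.9), np.float64(69.4)]; 588 [np.float64(75.0), np.float64(69.9)]; 594 [np.float64(74.3), np.float64(69.2)]; 600 [np.float64(75.4), np.float64(64.9)]; 606 [np.float64(0.9), np.float64(0.1)]; 612 [np.float64(-0.0), np.float64(-0.6)];
```

View pics/s4.png

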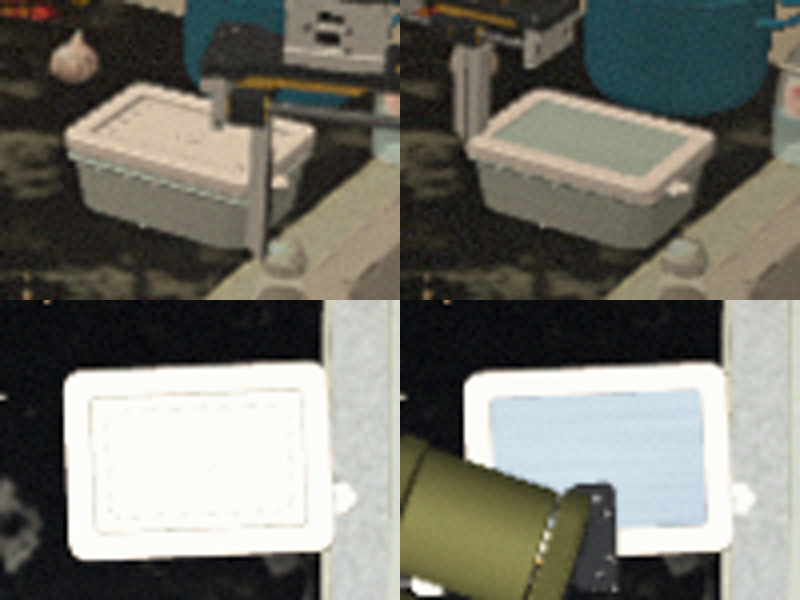

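The pictures show the change plainly. At the start the rim stood at 75 mm, with a white panel 5-6 mm below it. Now the rim reads about 70 mm all round and the panel is bluish at about 68 mm. My fingertips felt no force, so I didn't do this. The lid seems to have been changed or pressed home by something else in the scene. I can't assume it's seated, so I'll still run the rim in the order asked and judge by the felt force.

To row units: 2 mm / 800 = 0.0025, 1 mm / 800 = 0.0013.

Request:
arm_command([
  [[0, 0, 0.0013, 0, 0, 0, 1], [0, 0, 0.0013, 0, 0, 0, 1], [0, 0, 0.0025, 0, 0, 0, 1], [0, 0, 0.0025, 0, 0, 0, 1]],
])

```text
time_s: 3.95
ee_pos: [0.4678, -0.1155, 0.0881]
eef_rot: [3.141, -0.0, 0.048]
force: [-6.8, 1.9, 14.1]
grip_width: 0.0006
grip_force: 7.5
```

Contact: 14 N with a firm stop at tip height 69 mm, so this corner is home. Now I slide along the near edge.

To row units: 20 mm / 800 = 0.025, 16 mm / 800 = 0.02.

Request:
arm_command([
  [[0, 0.0038, 0, 0, 0, 0, 1], [0, 0.0075, 0, 0, 0, 0, 1], [0, 0.0113, 0, 0, 0, 0, 1], [0, 0.015, 0, 0, 0, 0, 1], [0, 0.02, 0, 0, 0, 0, 1], [0, 0.025, 0, 0, 0, 0, 1]],
])

```text
time_s: 4.55
ee_pos: [0.4694, -0.1348, 0.0882]
eef_rot: [-3.14, -0.002, 0.048]
force: [0.2, 10.3, 13.6]
grip_width: 0.0002
grip_force: 6.8
```

To row units: 30 mm / 800 = 0.0375, 25 mm / 800 = 0.0313.

Request:
arm_command([
  [[0, 0.005, 0, 0, 0, 0, 1], [0, 0.01, -0.0003, 0, 0, 0, 1], [0, 0.015, -0.0003, 0, 0, 0, 1], [0, 0.02, -0.0003, 0, 0, 0, 1], [0, 0.025, -0.0003, 0, 0, 0, 1], [0, 0.0313, -0.0003, 0, 0, 0, 1], [0, 0.0375, -0.0003, 0, 0, 0, 1]],
])

```text
time_s: 5.25
ee_pos: [0.4707, -0.1649, 0.0883]
eef_rot: [-3.141, -0.002, 0.048]
force: [-0.3, 9.7, 12.0]
grip_width: 0.0003
grip_force: 6.3
```

```bash
cat >> h.py <<'E'
def chk():
    o=ctrl.get_obs();print("t",o["time_s"],o["ee_pos"].round(4),o["force"].round(1))
    q,e=cams.camera("top");P=pts("top",e)*1000;Z=P[...,2]
    m=(Z>55)&(Z<85)&(P[...,0]>420)&(P[...,0]<640)&(P[...,1]>-294-15)&(P[...,1]<-80)
    hs=cv2.cvtColor(q,cv2.COLOR_BGR2HSV);m&=(hs[...,2]>150)&(hs[...,1]<60)
    p=P[m]
    # edges: robust far edge (mid), right and left
    s=abs(p[:,1]+200)<50;far=np.percentile(p[s,0],98)
    s=(p[:,0]>555)&(p[:,0]<585);print("far",far.round(1),"right",np.percentile(p[s,1],2).round(1),"left",np.percentile(p[s,1],98).round(1))
    a=.048;R=np.array([[np.cos(a),-np.sin(a)],[np.sin(a),np.cos(a)]])
    print({(x,y):(np.median(P[k][:,2]).round(1),int(k.sum())) for x,y in((-58,85),(-58,-85),(58,-85),(58,85),(-58,0),(0,-85),(58,0),(0,85),(0,0)) for k in[(np.linalg.norm(P[...,:2]-(R@[x,y]+[530,-197.5]),axis=-1)<8)&(Z>50)&(Z<95)] if k.sum()})
    return q
E
python3 - <<'E'
from h import *
q=chk()
t=np.load("top0.npz")
P=pts("top",t["d"])*1000;p=P[(P[...,2]>55)&(P[...,2]<90)&(P[...,0]>420)&(P[...,0]<640)&(P[...,1]>-309)&(P[...,1]<-80)]
s=abs(p[:,1]+200)<50;far=np.percentile(p[s,0],98)
s=(p[:,0]>555)&(p[:,0]<585);print("before: far",far.round(1),"right",np.percentile(p[s,1],2).round(1),"left",np.percentile(p[s,1],98).round(1))
E
```

```text
t 5.25 [ 0.4707 -0.1649  0.0883] [-0.3  9.7 12. ]
far 596.0 right -285.2 left -105.6
{(-58, -85): (np.float64(69.7), 23), (58, -85): (np.float64(69.1), 23), (58, 85): (np.float64(69.3), 26), (0, -85): (np.float64(69.4), 24), (58, 0): (np.float64(70.5), 26), (0, 85): (np.float64(70.4), 3), (0, 0): (np.float64(68.2), 22)}
before: far 595.1 right -285.1 left -105.8
```

The box hasn't moved and the contact is firm, so I continue.

To row units: 60 mm / 800 = 0.075, 55 mm / 800 = 0.0688.

Request:
arm_command([
  [[0, 0.0063, 0, 0, 0, 0, 1], [0, 0.0125, 0, 0, 0, 0, 1], [0, 0.0188, 0, 0, 0, 0, 1], [0, 0.025, 0, 0, 0, 0, 1], [0, 0.0313, 0, 0, 0, 0, 1], [0, 0.0375, 0, 0, 0, 0, 1], [0, 0.0438, 0, 0, 0, 0, 1], [0, 0.05, 0, 0, 0, 0, 1], [0, 0.0563, 0, 0, 0, 0, 1], [0, 0.0625, 0, 0, 0, 0, 1], [0, 0.0688, 0, 0, 0, 0, 1], [0, 0.075, 0, 0, 0, 0, 1]],
])

```text
time_s: 6.5
ee_pos: [0.4737, -0.2248, 0.0884]
eef_rot: [-3.141, -0.002, 0.048]
force: [0.3, 9.6, 12.3]
grip_width: 0.0003
grip_force: 6.5
```

To row units: 60 mm / 800 = 0.075, 55 mm / 800 = 0.0688.

Request:
arm_command([
  [[0, 0.0063, 0, 0, 0, 0, 1], [0, 0.0125, 0, 0, 0, 0, 1], [0, 0.0188, 0, 0, 0, 0, 1], [0, 0.025, 0, 0, 0, 0, 1], [0, 0.0313, 0, 0, 0, 0, 1], [0, 0.0375, 0, 0, 0, 0, 1], [0, 0.0438, 0, 0, 0, 0, 1], [0, 0.05, 0, 0, 0, 0, 1], [0, 0.0563, 0, 0, 0, 0, 1], [0, 0.0625, 0, 0, 0, 0, 1], [0, 0.0688, 0, 0, 0, 0, 1], [0, 0.075, 0, 0, 0, 0, 1]],
])

```text
time_s: 7.7
ee_pos: [0.4764, -0.2848, 0.0882]
eef_rot: [-3.141, -0.001, 0.048]
force: [-0.1, 8.3, 10.9]
grip_width: 0.0005
grip_force: 5.7
```

Near edge done, with the tip at 69.2 mm at the near-right corner. I press slightly more here, then go along the right edge.

To row units: 32 mm / 800 = 0.04, 27 mm / 800 = 0.0338.

Request:
arm_command([
  [[0, 0, 0.0004, 0, 0, 0, 1], [0, 0.0013, 0.0004, 0, 0, 0, 1], [0.005, 0.0013, 0.0004, 0, 0, 0, 1], [0.01, 0.0013, 0.0004, 0, 0, 0, 1], [0.015, 0.0013, 0.0003, 0, 0, 0, 1], [0.0213, 0.0013, 0.0003, 0, 0, 0, 1], [0.0275, 0.0013, 0.0003, 0, 0, 0, 1], [0.0338, 0.0013, 0.0003, 0, 0, 0, 1], [0.04, 0.0013, 0.0003, 0, 0, 0, 1]],
])

```text
time_s: 8.6
ee_pos: [0.5073, -0.2855, 0.0883]
eef_rot: [3.141, 0.001, 0.048]
force: [-11.1, -1.2, 15.9]
grip_width: 0.0006
grip_force: 7.7
```

To row units: 45 mm / 800 = 0.0563, 40 mm / 800 = 0.05.

Request:
arm_command([
  [[0.0063, 0, -0.0003, 0, 0, 0, 1], [0.0125, 0, -0.0003, 0, 0, 0, 1], [0.0188, 0, -0.0003, 0, 0, 0, 1], [0.025, 0, -0.0003, 0, 0, 0, 1], [0.0313, 0, -0.0003, 0, 0, 0, 1], [0.0375, 0, -0.0003, 0, 0, 0, 1], [0.0438, 0, -0.0003, 0, 0, 0, 1], [0.05, 0, -0.0003, 0, 0, 0, 1], [0.0563, 0, -0.0003, 0, 0, 0, 1]],
])

```text
time_s: 9.5
ee_pos: [0.5524, -0.2833, 0.0884]
eef_rot: [3.141, 0.001, 0.048]
force: [-10.0, -0.4, 13.7]
grip_width: 0.0007
grip_force: 6.6
```

Run:
```python
from h import *
cv2.imwrite("pics/t5.png",cv2.resize(chk()[120:220,220:353],(532,400)))
```

```text
t 9.5 [ 0.5524 -0.2833  0.0884] [-10.   -0.4  13.7]
far 595.6 right -197.2 left -102.9
{(-58, 85): (np.float64(70.3), 26), (58, 85): (np.float64(70.2), 25), (58, 0): (np.float64(69.1), 20), (0, 85): (np.float64(70.6), 24), (0, 0): (np.float64(68.0), 15)}
```

To row units: 39 mm / 800 = 0.0488, 35 mm / 800 = 0.0438.

Request:
arm_command([
  [[0.0063, 0, 0, 0, 0, 0, 1], [0.0125, 0, 0, 0, 0, 0, 1], [0.0188, 0, 0, 0, 0, 0, 1], [0.025, 0, 0, 0, 0, 0, 1], [0.0313, 0, 0, 0, 0, 0, 1], [0.0375, 0, 0, 0, 0, 0, 1], [0.0438, 0, 0, 0, 0, 0, 1], [0.0488, 0, 0, 0, 0, 0, 1], [0.0488, 0, 0, 0, 0, 0, 1]],
])

```text
time_s: 10.45
ee_pos: [0.5918, -0.2813, 0.0883]
eef_rot: [3.141, 0.0, 0.048]
force: [-4.3, -1.5, 10.7]
grip_width: 0.0005
grip_force: 5.2
```

Far-right corner is firm. Now the far edge, going left.

To row units: -52 mm / 800 = -0.065, -47 mm / 800 = -0.0588.

Request:
arm_command([
  [[0, 0, 0.0004, 0, 0, 0, 1], [0, -0.005, 0.0004, 0, 0, 0, 1], [0, -0.01, 0.0003, 0, 0, 0, 1], [0, -0.015, 0.0003, 0, 0, 0, 1], [0, -0.0213, 0.0003, 0, 0, 0, 1], [0, -0.0275, 0.0003, 0, 0, 0, 1], [0, -0.0338, 0.0003, 0, 0, 0, 1], [0, -0.04, 0.0003, 0, 0, 0, 1], [0, -0.0463, 0.0003, 0, 0, 0, 1], [0, -0.0525, 0.0003, 0, 0, 0, 1], [0, -0.0588, 0.0003, 0, 0, 0, 1], [0, -0.065, 0.0003, 0, 0, 0, 1]],
])

```text
time_s: 11.65
ee_pos: [0.5899, -0.2299, 0.0885]
eef_rot: [3.139, -0.002, 0.047]
force: [0.6, -5.8, 8.1]
grip_width: 0.0004
grip_force: 4.2
```

To row units: -60 mm / 800 = -0.075, -55 mm / 800 = -0.0688.

Request:
arm_command([
  [[0, -0.0063, 0.0005, 0, 0, 0, 1], [0, -0.0125, 0.0005, 0, 0, 0, 1], [0, -0.0188, 0.0005, 0, 0, 0, 1], [0, -0.025, 0.0005, 0, 0, 0, 1], [0, -0.0313, 0.0005, 0, 0, 0, 1], [0, -0.0375, 0.0005, 0, 0, 0, 1], [0, -0.0438, 0.0005, 0, 0, 0, 1], [0, -0.05, 0.0005, 0, 0, 0, 1], [0, -0.0563, 0.0005, 0, 0, 0, 1], [0, -0.0625, 0.0005, 0, 0, 0, 1], [0, -0.0688, 0.0005, 0, 0, 0, 1], [0, -0.075, 0.0005, 0, 0, 0, 1]],
])

```text
time_s: 12.85
ee_pos: [0.5873, -0.1703, 0.0885]
eef_rot: [3.138, -0.003, 0.047]
force: [-0.1, -7.5, 10.2]
grip_width: 0.0004
grip_force: 5.6
```

To row units: -60 mm / 800 = -0.075, -55 mm / 800 = -0.0688.

Request:
arm_command([
  [[0, -0.0063, 0.0003, 0, 0, 0, 1], [0, -0.0125, 0.0003, 0, 0, 0, 1], [0, -0.0188, 0.0003, 0, 0, 0, 1], [0, -0.025, 0.0003, 0, 0, 0, 1], [0, -0.0313, 0.0003, 0, 0, 0, 1], [0, -0.0375, 0.0003, 0, 0, 0, 1], [0, -0.0438, 0.0003, 0, 0, 0, 1], [0, -0.05, 0.0003, 0, 0, 0, 1], [0, -0.0563, 0.0003, 0, 0, 0, 1], [0, -0.0625, 0.0003, 0, 0, 0, 1], [0, -0.0688, 0.0003, 0, 0, 0, 1], [0, -0.075, 0.0003, 0, 0, 0, 1]],
])

```text
time_s: 14.05
ee_pos: [0.5846, -0.1103, 0.0883]
eef_rot: [3.139, -0.003, 0.047]
force: [-0.1, -8.6, 11.5]
grip_width: 0.0004
grip_force: 6.0
```

Run:
```python
from h import *
chk()
```

```text
t 14.05 [ 0.5846 -0.1103  0.0883] [-0.1 -8.6 11.5]
far 593.2 right -288.1 left -157.2
{(-58, -85): (np.float64(69.4), 24), (58, -85): (np.float64(69.1), 24), (-58, 0): (np.float64(70.7), 24), (0, -85): (np.float64(69.5), 23), (0, 0): (np.float64(68.3), 21)}
```

Far edge done and the box is still in place. Now the left edge, back to the start.

To row units: -53 mm / 800 = -0.0663, -48 mm / 800 = -0.06.

Request:
arm_command([
  [[0, -0.0013, 0.0003, 0, 0, 0, 1], [-0.005, -0.0013, 0.0003, 0, 0, 0, 1], [-0.01, -0.0013, 0.0003, 0, 0, 0, 1], [-0.0163, -0.0013, 0.0003, 0, 0, 0, 1], [-0.0225, -0.0013, 0.0003, 0, 0, 0, 1], [-0.0288, -0.0013, 0.0003, 0, 0, 0, 1], [-0.035, -0.0013, 0.0003, 0, 0, 0, 1], [-0.0413, -0.0013, 0.0003, 0, 0, 0, 1], [-0.0475, -0.0013, 0.0003, 0, 0, 0, 1], [-0.0538, -0.0013, 0.0003, 0, 0, 0, 1], [-0.06, -0.0013, 0.0003, 0, 0, 0, 1], [-0.0663, -0.0013, 0.0003, 0, 0, 0, 1]],
])

```text
time_s: 15.3
ee_pos: [0.5327, -0.1108, 0.0884]
eef_rot: [3.14, -0.007, 0.048]
force: [8.9, 0.4, 11.2]
grip_width: 0.0005
grip_force: 5.7
```

To row units: -64 mm / 800 = -0.08, -58 mm / 800 = -0.0725.

Request:
arm_command([
  [[-0.0063, 0, 0.0001, 0, 0, 0, 1], [-0.0125, 0, 0.0001, 0, 0, 0, 1], [-0.02, 0, 0.0001, 0, 0, 0, 1], [-0.0275, 0, 0.0001, 0, 0, 0, 1], [-0.035, 0, 0.0001, 0, 0, 0, 1], [-0.0425, 0, 0.0001, 0, 0, 0, 1], [-0.05, 0, 0.0001, 0, 0, 0, 1], [-0.0575, 0, 0.0001, 0, 0, 0, 1], [-0.065, 0, 0.0001, 0, 0, 0, 1], [-0.0725, 0, 0.0001, 0, 0, 0, 1], [-0.08, 0, 0.0001, 0, 0, 0, 1], [-0.08, 0, 0.0001, 0, 0, 0, 1]],
])

```text
time_s: 16.5
ee_pos: [0.4683, -0.114, 0.0881]
eef_rot: [3.14, -0.006, 0.048]
force: [2.9, 0.3, 15.1]
grip_width: 0.0003
grip_force: 6.9
```

The circuit is closed. Tip height stayed between 69.1 and 69.5 mm all round. I lift off and check with the arm clear.

To row units: -180 mm / 800 = -0.225, -100 mm / 800 = -0.125.

Request:
arm_command([
  [[0, 0, -0.0063, 0, 0, 0, 1], [0, 0, -0.025, 0, 0, 0, 1], [0, 0, -0.0625, 0, 0, 0, 1], [0, 0, -0.1125, 0, 0, 0, 1], [0, 0, -0.15, 0, 0, 0, 1], [-0.05, -0.05, -0.15, 0, 0, 0, 1], [-0.1, -0.1, -0.15, 0, 0, 0, 1], [-0.125, -0.15, -0.15, 0, 0, 0, 1], [-0.125, -0.2, -0.15, 0, 0, 0, 1], [-0.125, -0.225, -0.15, 0, 0, 0, 1], [-0.125, -0.225, -0.15, 0, 0, 0, 1], [-0.125, -0.225, -0.15, 0, 0, 0, 1]],
])

```text
time_s: 17.7
ee_pos: [0.358, 0.0614, 0.2063]
eef_rot: [3.141, 0.0, 0.049]
force: [0.4, 0.8, 0.9]
grip_width: 0.0002
grip_force: 0.0
```

Run:
```python
from h import *
q=chk();p,d=cams.camera("scene")
cv2.imwrite("pics/f.png",np.vstack([cv2.resize(p[150:250,220:353],(400,300),interpolation=2),cv2.resize(q[130:230,220:353],(400,300),interpolation=2)]))
```

```text
t 17.7 [0.358  0.0614 0.2063] [0.4 0.8 0.9]
far 595.4 right -285.5 left -105.7
{(-58, 85): (np.float64(69.6), 26), (-58, -85): (np.float64(69.6), 25), (58, -85): (np.float64(69.0), 23), (58, 85): (np.float64(69.6), 24), (-58, 0): (np.float64(69.8), 24), (0, -85): (np.float64(70.0), 23), (58, 0): (np.float64(70.0), 22), (0, 85): (np.float64(69.2), 23), (0, 0): (np.float64(67.3), 22)}
```

View pics/f.png

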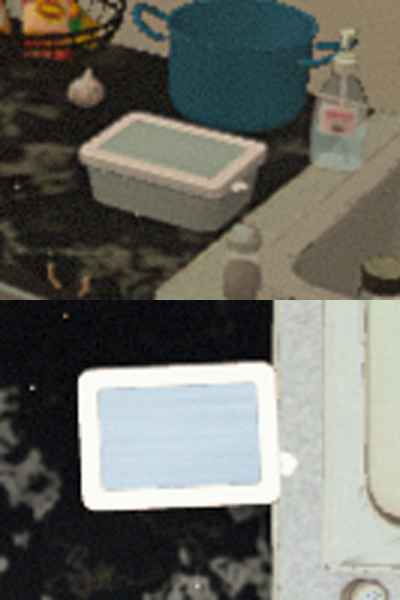

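The final view shows the rim level at 69-70 mm at all eight points, the box where it stood, and its neighbours untouched. I hand in.

```bash
python3 -c "
from station import ctrl;print(ctrl.hand_in())"
```

```text
the job is handed in; nothing more can be done
None
```

Handed in: I ran the rim near, right, far, left at about 8–16 N and it was firm and level all round (69–70 mm), with the box unmoved; but before I felt any contact the rim had already dropped about 5 mm and the panel turned bluish (about 68 mm high), which I cannot explain, so the lid may have been changed or seated by something other than my pressing.

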